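# Sift the mixed nuts and stow the sieve

### The job

Carry the sieve of mixed nuts by its bridge handle over the blue tub and, keeping it level, shake it side to side until all four small nuts have fallen into the tub and only the three large ones are left in it. Then set it down on the bench in front of the riser shelf and let go, take it again by its front pull and slide it under the shelf until it is fully home against the back stop, with the large nuts still in it. Leave the screwdriver, tape and bottle alone.

Things in the scene. Friction and masses are not known exactly. Their poses are not given: they have to be found in the camera images.
- sieve: loose sieve: open aluminium frame, 120 (its x) by 114 (its y) by 42 mm high, 4 mm walls, about 0.35 kg empty, 0.55 loaded. Origin: centre of its underside, z up. Floor: three smooth flat steel bars along x, 14 mm wide, 5 thick, tops 19 mm above the underside, at y = -30, 0, +30 mm; between them and along both side walls are four open 16 mm slots
- sieve_bridge: the sieve's bridge handle: a black flat bar 12 mm wide (y), 14 mm high, running along the sieve's x over its whole length above its middle. Origin at the bar's centre, 71 mm above the sieve's underside; free under it down to 64 mm; top at 78 mm. Same axes as the sieve
- sieve_pull: the sieve's front pull: a black upright tab that stands out from the middle of the frame's -x wall, 10 mm thick (y), 34 mm high, from 60 to 110 mm from the sieve's centre. Origin 95 mm before the sieve's centre along its -x and 39 mm above its underside (half-way up the tab). Same axes as the sieve
- tub: open blue plastic tub, fixed, 160 mm (x) by 176 mm (y), 45 mm high, walls 4 mm, origin at the centre of its underside, z up
- riser: grey steel riser shelf with a bench power supply on it, fixed. Origin: on the bench, middle of its open mouth, which faces its -x; x points in. Its bay is 130 mm wide, 98 mm high, the floor is the bench, and a back stop has its face 90 mm behind the mouth. Roof and supply begin at the mouth (x = 0 to 9 mm) and reach 154 mm up: a gripper on the bridge handle cannot go in
- riser_home (a point): the point on the bench, on the bay's centre line 30 mm behind the mouth, where the sieve's origin stands when the sieve is fully home against the back stop (its front 30 mm and its pull then stick out of the mouth); axes as the riser's
- small0: small steel hex nut, 11 mm across flats (12.7 over corners), 8 mm thick, 10 g, at first lying on a floor bar of the sieve; origin at its centre. It stays put in gentle motion and slides off the bar into a slot when the sieve is stroked quickly along its y (above some 2 to 3 m/s2, such as strokes of 35 mm in about 0.15 s; a few to a dozen strokes do it)
- small1: small steel hex nut, 11 mm across flats (12.7 over corners), 8 mm thick, 10 g, at first lying on a floor bar of the sieve; origin at its centre. It stays put in gentle motion and slides off the bar into a slot when the sieve is stroked quickly along its y (above some 2 to 3 m/s2, such as strokes of 35 mm in about 0.15 s; a few to a dozen strokes do it)
- small2: small steel hex nut, 11 mm across flats (12.7 over corners), 8 mm thick, 10 g, at first lying on a floor bar of the sieve; origin at its centre. It stays put in gentle motion and slides off the bar into a slot when the sieve is stroked quickly along its y (above some 2 to 3 m/s2, such as strokes of 35 mm in about 0.15 s; a few to a dozen strokes do it)
- small3: small steel hex nut, 11 mm across flats (12.7 over corners), 8 mm thick, 10 g, at first lying on a floor bar of the sieve; origin at its centre. It stays put in gentle motion and slides off the bar into a slot when the sieve is stroked quickly along its y (above some 2 to 3 m/s2, such as strokes of 35 mm in about 0.15 s; a few to a dozen strokes do it)
- large0: large steel hex nut, 26 mm across flats (30 over corners), 20 mm thick, 52 g, in the sieve, too big for its slots; origin at its centre
- large1: large steel hex nut, 26 mm across flats (30 over corners), 20 mm thick, 52 g, in the sieve, too big for its slots; origin at its centre
- large2: large steel hex nut, 26 mm across flats (30 over corners), 20 mm thick, 52 g, in the sieve, too big for its slots; origin at its centre
- driver: bystander: a screwdriver lying beyond the work
- tape: bystander: a black roll of tape, 76 mm across, lying flat, 20 mm high; origin under its centre
- flux: bystander: a small bottle 44 mm across and 90 mm high; origin under its centre
Mind the look-alikes: they are no part of the job. Of the things like the tub, leave any that is brown; of the rest the smaller one is meant. Leave any yellow look-alike of the large1 alone.

How it is judged:
By the outcome, as a careful person would: the job done as asked, in the order asked, and still so for the second after the job is handed in, with the robot touching nothing.
It also fails if it takes over 64 s, if anything falls off the work surface, if the arm or the gripper's body presses on something with over 40 N, if the wrist force passes 120 N, or if a joint passes its speed limit or range.

### The arm

A 6-joint arm with a two-finger parallel gripper is mounted at the origin on the work surface. World frame = base frame: x ahead of the robot, y to its left, z up, the work surface at z = 0. Lengths are in m, angles in degrees, forces in N, time in s.
With the tool pointing down it reaches from about 0.4 to 0.825 m from the base axis. Payload 7 kg.
Tool frame: the origin (TCP) lies between the finger pads; the fingertips stand 19 mm ahead of it and the grasp point (between the pads) is the TCP (r.finger_overhang is the distance from the TCP to the fingertips, in m); z points along the fingers, y is the direction in which the jaws open and shut (so a half turn about z gives the same grasp; the last joint's range is limited). The gripper opens to 88 mm and grips with 3 to 60 N. Pads are 19 mm wide; open, the fingers measure 130 mm over their backs; the gripper's body (78 mm by 193 mm) begins 47 mm behind the grasp point.
Start: joints at [87.038, 20.546, 0.682, 0, -70.136, -16.507], TCP at [0.225, 0.636, 0.246] pointing down, gripper open.
Joint ranges: [-176.03, 176.03], [-82.01, 121.73], [-58.28, 71.71], [-173.87, 95.51], [-174.79, -0.11], [-173.66, 173.66]. Speed limits (degrees/s): [136.94, 136.94, 172.46, 180, 180, 180].

### API

Orientations are given as [roll, pitch, yaw] about the fixed x, y, z axes, in that order (R = Rz(yaw) Ry(pitch) Rx(roll)).
In Python, from plant import r, optics gives the robot as it stands. The module is installed in compiled form; this text tells all that it offers.
- The arm moves only by the tool step_arm, never from a script. Its argument "increments" is a list of rows, each an object of numbers: "tx", "ty", "tz": the shift along the world's x, y, z in mm; "ax", "ay", "az": the turn, a rotation vector about the world's x, y, z in degrees; "claw": the gripper command: -1 is shut, 1 is fully open, values between are in proportion. In form: [{"tx": .., "ty": .., "tz": .., "ax": .., "ay": .., "az": .., "claw": ..}, ...]. A call has 1 to 12 rows; each row shifts and turns the commanded pose from where the row before left it; what a row does not reach is not made up. A row lasts 1/10 s, in which the tool goes at most 50 mm and 8.59 degrees, less where a joint would pass 70% of its speed; a pose out of reach is approached as far as the arm can. A call with a gripper value outside its range is refused whole. The fingers move at their own pace and stop on an object; "newtons" is the grip in N (left out, the last holds). Time passes only in rows, so rows that do not move let the fingers close. It gives the time, the measured TCP pose, the force and the opening at its end, in the units of the state.
- r.get_state(): the state, without advancing time (a new reading comes with each control period).
- optics.capture(name): name is "scene" or "side" or "wrist"; returns a dict with "image" (420x560x3 uint8, blue, green, red), "depth" (420x560 float32, m along the optical axis (not along the pixel's ray), 0 where there is no reading), "fx", "fy", "cx", "cy" (pixels), "R" (3x3) and "t" (3): a world point X has camera coordinates R X + t. Camera axes: x right, y down, z forward; pixel columns grow to the right and rows downward; lengths in m; the calibration is good to about 2 mm. A picture is of the moment at which its call begins.
- r.close_job(): hands the job in, once; it reports no verdict.
The state is a dict: "time_s": time; "joints": joint angles; "qd": joint speeds; "joint_torque": joint torques, N m; "tcp_pos": TCP position; "eef_rot": TCP orientation; "contact_force": force on the tool from outside, world axes, zero at the start; "moment": the same for the moment, N m; "gripper_width": finger opening in m.
Only numpy, scipy, OpenCV 4.12 (cv2) and the standard library are available. Lean on these libraries where they do the work, as an engineer would, in place of code of your own. Each camera call takes 0.05 s, during which the arm holds its last target. There are 200 camera calls.

## Working session

There is one attempt and no reset: what is moved stays moved. The work goes in short steps, Python scripts to look and compute and a tool call to move; the robot and the scene stay as the last step left them, time stands still between calls to the robot, and variables do not carry over. Pictures are saved under pics/ and viewed, about 8 in all and at most 12, crops included, and the job is handed in when it is done.

Besides the shell and the picture viewer there is one more tool, called after ">>>" by a JSON object that holds its "method" and its "body". step_arm: Moves the arm, as the interface text tells. Its arguments: {"type":"object","properties":{"increments":{"type":"array","items":{"type":"object","properties":{"tx":{"type":"number"},"ty":{"type":"number"},"tz":{"type":"number"},"ax":{"type":"number"},"ay":{"type":"number"},"az":{"type":"number"},"claw":{"type":"number"}}}},"newtons":{"type":"number"}},"required":["increments"]}

```bash
mkdir -p pics
cat > h.py <<'E'
import numpy as np,cv2
from plant import r,optics
def cap(n,save=None):
    c=optics.capture(n)
    if save: cv2.imwrite(f'pics/{save}.png',c['image']); np.savez(f'pics/{save}.npz',**c)
    return c
def world(c,u,v,z=None):
    d=np.array([(u-c['cx'])/c['fx'],(v-c['cy'])/c['fy'],1.])
    R,t=c['R'],c['t']; o=-R.T@t; w=R.T@d
    if z is None: return o+w*c['depth'][int(v),int(u)]
    return o+w*(z-o[2])/w[2]
E
python3 - <<'E'
from h import *
a=cap('scene','s0');b=cap('side','d0')
cv2.imwrite('pics/a.png',a['image']);print(r.get_state())
for c in(a,b):print(-c['R'].T@c['t'],c['R'][2],c['fx'])
E
```

```text
{'time_s': 0.1, 'joints': array([ 8.70374234e+01,  2.05871186e+01,  6.39326004e-01, -1.78570701e-02,
       -7.01360942e+01, -1.65065130e+01]), 'qd': array([-0.04001556,  0.02803967,  0.10456495,  0.01073069, -0.04002976,
       -0.04384285]), 'joint_torque': array([-6.71007692e-04, -5.84166527e+01,  2.93750560e+01,  7.01538071e+00,
        1.01177866e-02, -5.57557746e-05]), 'tcp_pos': array([0.22486657, 0.63600915, 0.24472068]), 'eef_rot': array([ 1.79914800e+02, -7.74056902e-03, -1.94751637e+01]), 'contact_force': array([-0.07392449, -0.25435659,  0.44806559]), 'moment': array([ 0.02539876, -0.02730536,  0.00554437]), 'gripper_width': 0.08757032903752553}
[ 0.96703254 -0.21677826  0.67612184] [-0.62252378  0.27004545 -0.73453359] 379.636567919488
[ 0.17768713 -0.8284817   0.65545177] [ 0.28265958  0.78380824 -0.55294502] 458.6004644898988
```

View pics/s0.png

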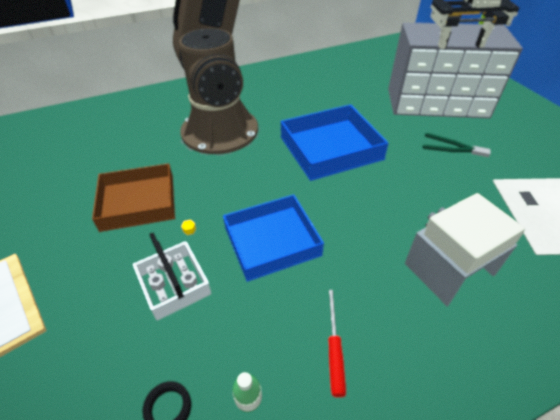

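View pics/d0.png

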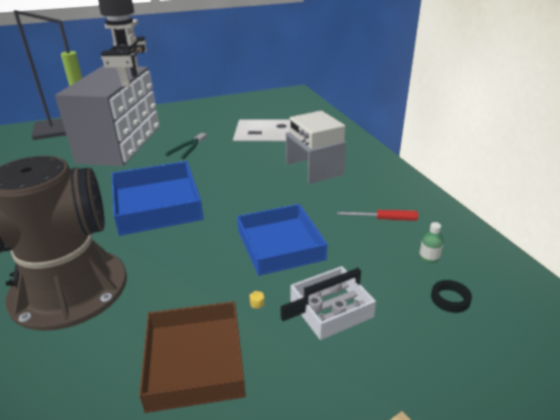

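```bash
cat > seg.py <<'E'
from h import *
def cloud(c):
    v,u=np.mgrid[:420,:560]; d=c['depth']
    p=np.stack([(u-c['cx'])/c['fx']*d,(v-c['cy'])/c['fy']*d,d],-1)
    return (p-c['t'])@c['R'], d>0
def rect(P):
    (x,y),(w,h),a=cv2.minAreaRect((P[:,:2]*1000).astype(np.float32)); return np.round([x,y,w,h,a],1)
E
python3 - <<'E'
from seg import *
for n in('s0','d0'):
    c=np.load(f'pics/{n}.npz');P,ok=cloud(c);hsv=cv2.cvtColor(c['image'],cv2.COLOR_BGR2HSV);H,S,V=[hsv[...,i].astype(int) for i in range(3)]
    inb=ok&(P[...,0]>0)&(P[...,0]<.95)&(abs(P[...,1])<.8)
    def comps(m,name,zlo,zhi):
        m=(m&inb&(P[...,2]>zlo)&(P[...,2]<zhi)).astype(np.uint8)
        m=cv2.morphologyEx(m,cv2.MORPH_CLOSE,np.ones((3,3)))&inb
        k,l,s,_=cv2.connectedComponentsWithStats(m)
        for i in range(1,k):
            if s[i,4]>60:
                Q=P[(l==i)];print(n,name,s[i],rect(Q),np.round(np.percentile(Q[:,2],[2,50,98]),3))
    comps((H>105)&(H<125)&(S>150),'blue',.036,.055)
    comps((S<70)&(V>120),'white',.03,.055)
    comps((V<50),'black',.055,.09)
    comps((S<80)&(V>90),'riser',.1,.17)
    comps((H>20)&(H<35)&(S>120),'yellow',.005,.04)
    for q in ([(154,234),(181,296)] if n=='s0' else [(283,310),(361,276)]): print(q,world(c,*q))
E
```

```text
s0 blue [ 281  106  107   65 1233] [219.7 264.  231.2 211.1  88. ] [0.036 0.046 0.057]
s0 blue [224 196  99  76 757] [464.8 -23.3 175.9 161.4  88.2] [0.036 0.042 0.045]
s0 white [398 100  99  14 800] [229.7 660.3 290.4  31.6  61.9] [0.029 0.042 0.055]
s0 white [163 242  46  56 387] [ 482.3 -221.9  121.8   52.2    6.9] [0.029 0.039 0.042]
s0 white [133 254  49  58 429] [ 489.4 -281.1  122.4   57.5    7.6] [0.03  0.039 0.042]
s0 white [181 272  15  13 152] [ 508.  -221.5   29.2   25.8    9. ] [0.032 0.037 0.039]
s0 white [148 274  15  14 155] [ 487.  -281.9   26.6   27.4   30.2] [0.032 0.037 0.039]
s0 white [234 391  27  17 107] [ 771.4 -191.2   41.8   16.3   83. ] [0.03  0.04  0.049]
s0 black [155 241  26  52 166] [ 475.6 -253.2  141.9    6.9    7.5] [0.056 0.076 0.078]
s0 riser [ 394   43  120   50 2718] [193.  640.7 336.4 145.8  34.8] [0.101 0.135 0.169]
s0 riser [189  93  50  18 212] [ 63.8 -19.5 135.4  87.6  73.5] [0.111 0.119 0.144]
s0 riser [ 417  194  108   84 5110] [650.5 314.6 191.  201.1   6.3] [0.102 0.152 0.155]
s0 yellow [181 221  14  13 130] [ 356.2 -186.    28.1   26.5 
[... 487 characters left out ...]
  32 369] [ 475.5 -204.7  124.5   39.8   18.2] [0.03  0.039 0.043]
d0 white [306 279  70  50 871] [ 486.5 -272.4  122.5   79.8    7.7] [0.029 0.038 0.043]
d0 black [282 269  78  41 394] [ 459.1 -258.8  168.    10.4    7.8] [0.055 0.075 0.079]
d0 riser [  60   83   95   54 2124] [187.1 638.1 344.2 153.1  33.1] [0.101 0.135 0.17 ]
d0 riser [ 285  111   61   42 1692] [684.8 288.3 121.9 146.5   7. ] [0.101 0.143 0.154]
d0 riser [ 51 235  41  32 291] [ 44.  -44.4 102.5  27.5  46. ] [0.115 0.122 0.127]
d0 yellow [250 292  14  15 170] [ 352.4 -188.    28.5   26.    75.8] [0.005 0.018 0.021]
(283, 310) [ 0.37820133 -0.27013672  0.05165007]
(361, 276) [ 5.85411742e-01 -1.89419235e-01  1.74374550e-05]
```

Run:
```python
import cv2,numpy as np
a=cv2.imread('pics/s0.png');b=cv2.imread('pics/d0.png')
A=cv2.resize(a[220:330,110:220],(400,400),interpolation=3)
B=cv2.resize(b[255:345,270:390],(400,300),interpolation=3);B=cv2.copyMakeBorder(B,0,100,0,0,0)
C=cv2.resize(a[180:310,395:535],(400,371)[:2],interpolation=3)
cv2.imwrite('pics/crop.png',np.hstack([A,B]))
```

```text
(no output)
```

View pics/crop.png

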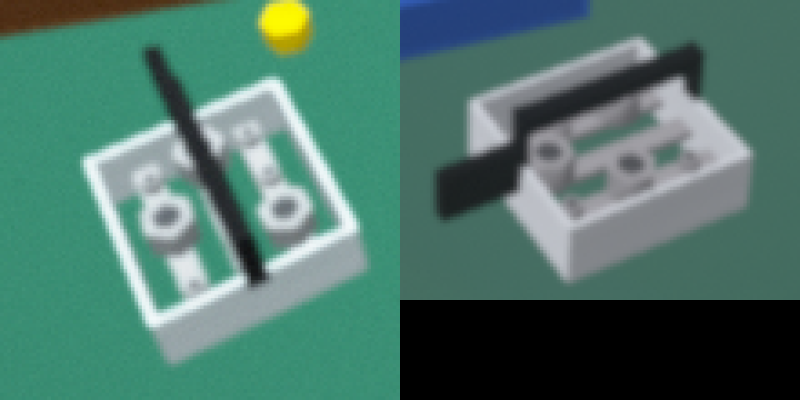

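Run:
```python
from seg import *
a=cv2.imread('pics/s0.png');b=cv2.imread('pics/d0.png')
A=cv2.resize(a[180:310,395:535],(400,371),interpolation=3)
B=cv2.resize(b[100:190,270:360],(371,371),interpolation=3)
cv2.imwrite('pics/crop2.png',np.hstack([A,B]))
for n,x0,x1,y0,y1 in(('s0',395,535,180,310),('d0',270,360,100,190)):
    c=np.load(f'pics/{n}.npz');P,ok=cloud(c)
    M=np.zeros_like(ok);M[y0:y1,x0:x1]=1;M&=ok&(P[...,0]>.5)
    for lo,hi in((.145,.16),(.102,.14),(.012,.09)):
        Q=P[M&(P[...,2]>lo)&(P[...,2]<hi)]
        print(n,lo,len(Q),rect(Q)); 
        bx=cv2.boxPoints(cv2.minAreaRect((Q[:,:2]*1000).astype(np.float32)));print(bx.round().tolist())
    Q=P[M&(P[...,2]>.012)&(P[...,2]<.09)]*1000
    # rasterise leg points in top view
    th=np.deg2rad(7);q=Q[:,:2]@np.array([[np.cos(th),-np.sin(th)],[np.sin(th),np.cos(th)]])
    hh,xe,ye=np.histogram2d(q[:,0],q[:,1],bins=[np.arange(600,860,10),np.arange(100,320,10)])
    print('cols y',ye[:-1:1].astype(int).tolist())
    for i in range(len(hh)):
        if hh[i].sum()>3: print(int(xe[i]),hh[i].astype(int).tolist())
```

```text
s0 0.145 3414 [688.1 290.  119.4 131.    6.3]
[[622.0, 349.0], [636.0, 218.0], [755.0, 231.0], [740.0, 362.0]]
s0 0.102 1391 [688.5 289.3 120.9 142.6   6.2]
[[621.0, 354.0], [636.0, 212.0], [756.0, 225.0], [741.0, 367.0]]
s0 0.012 1763 [688.7 289.8 121.1 145.    6.4]
[[620.0, 355.0], [637.0, 211.0], [757.0, 224.0], [741.0, 369.0]]
cols y [100, 110, 120, 130, 140, 150, 160, 170, 180, 190, 200, 210, 220, 230, 240, 250, 260, 270, 280, 290, 300]
650 [0, 0, 0, 21, 0, 0, 0, 0, 0, 0, 0, 0, 0, 0, 0, 0, 0, 0, 0, 0, 0]
660 [0, 0, 0, 113, 0, 0, 0, 0, 0, 0, 0, 0, 0, 0, 0, 0, 0, 0, 0, 0, 0]
670 [0, 0, 0, 114, 0, 0, 0, 0, 0, 0, 0, 0, 0, 0, 0, 0, 0, 0, 0, 0, 0]
680 [0, 0, 0, 121, 0, 0, 0, 0, 0, 0, 0, 0, 0, 0, 0, 0, 0, 0, 0, 0, 0]
690 [0, 0, 0, 118, 0, 0, 0, 0, 0, 0, 0, 0, 0, 0, 0, 0, 0, 0, 0, 0, 0]
700 [0, 0, 0, 123, 0, 0, 0, 0, 0, 0, 0, 0, 0, 0, 0, 0, 0, 0, 0, 0, 0]
710 [0, 0, 0, 124, 0, 0, 0, 0, 0, 0, 0, 0, 0, 0, 0, 0, 0, 0, 0, 0, 0]
720 [0, 0, 0, 127, 0, 0, 0, 0, 0, 0, 0, 0, 0, 0, 0, 0, 0, 0, 0, 0, 0]
730 [0, 0, 0, 134, 0, 0, 0, 0, 0, 0, 0, 0, 0, 0, 0, 0, 0, 0, 0, 0, 0]
740 [0, 0, 0, 135, 0, 0, 
[... 913 characters left out ...]
 0]
680 [0, 0, 0, 75, 0, 0, 0, 0, 0, 0, 0, 0, 0, 0, 0, 0, 13, 38, 0, 0, 0]
690 [0, 0, 0, 73, 0, 0, 0, 0, 0, 0, 0, 0, 0, 0, 0, 0, 20, 23, 0, 0, 0]
700 [0, 0, 0, 71, 0, 0, 0, 0, 0, 0, 0, 0, 0, 0, 0, 0, 11, 19, 0, 0, 0]
710 [0, 0, 0, 73, 0, 0, 0, 0, 0, 0, 0, 0, 0, 0, 0, 0, 7, 19, 0, 0, 0]
720 [0, 0, 0, 75, 0, 0, 0, 0, 0, 0, 0, 0, 0, 0, 0, 0, 6, 8, 0, 0, 0]
730 [0, 0, 1, 68, 0, 0, 0, 0, 0, 0, 0, 0, 0, 0, 0, 0, 1, 2, 0, 0, 0]
740 [0, 0, 2, 70, 0, 0, 0, 0, 0, 0, 0, 0, 0, 0, 0, 0, 0, 0, 0, 0, 0]
750 [0, 0, 0, 70, 0, 0, 0, 0, 0, 0, 0, 0, 0, 0, 0, 0, 0, 0, 0, 0, 0]
760 [0, 0, 0, 70, 0, 0, 0, 0, 0, 0, 0, 0, 0, 0, 0, 0, 0, 0, 0, 0, 0]
770 [0, 0, 2, 43, 0, 0, 0, 0, 0, 0, 0, 0, 0, 0, 0, 0, 0, 0, 0, 0, 0]
```

View pics/crop2.png

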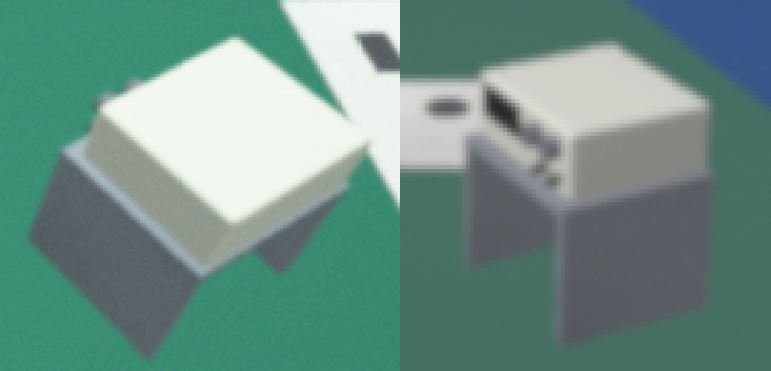

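>>> {"method": "step_arm", "body": {"increments": [{"tz": 20,"claw": 1},{"tx": 25,"ty": -36,"az": 2.5,"claw": 1},{"tx": 25,"ty": -36,"az": 2.5,"claw": 1},{"tx": 25,"ty": -36,"az": 2.5,"claw": 1},{"tx": 25,"ty": -36,"az": 2.5,"claw": 1},{"tx": 25,"ty": -36,"az": 2.5,"claw": 1},{"tx": 25,"ty": -36,"az": 2.5,"claw": 1},{"tx": 25,"ty": -36,"az": 2.5,"claw": 1},{"tx": 25,"ty": -36,"az": 2.5,"claw": 1},{"tx": 25,"ty": -36,"az": 2.5,"claw": 1},{"tx": 25,"ty": -36,"az": 2.5,"claw": 1},{"tx": 25,"ty": -36,"az": 2,"claw": 1}], "newtons": 30}}

```text
$.increments[0]: bad value
```

>>> {"method": "step_arm", "body": {"increments": [{"tx": -1,"ty": -41,"claw": 1},{"tx": -1,"ty": -41,"claw": 1},{"tx": -1,"ty": -41,"claw": 1},{"tx": -1,"ty": -41,"claw": 1},{"tx": -1,"ty": -41,"claw": 1},{"tx": -1,"ty": -41,"claw": 1},{"tx": -1,"ty": -41,"claw": 1},{"tx": -1,"ty": -41,"claw": 1},{"tx": -1,"ty": -41,"claw": 1},{"tx": -1,"ty": -41,"claw": 1},{"tx": -1,"ty": -41,"claw": 1},{"tx": 0,"ty": 0,"claw": 1}]}}

```text
$.increments[0]: bad value
```

>>> {"method": "step_arm", "body": {"increments": [{"tx": 0,"ty": 0,"tz": 20,"ax": 0,"ay": 0,"az": 0,"claw": 1}], "newtons": 30}}

```text
time_s: 0.2
tcp_pos: [0.2244, 0.6348, 0.2621]
eef_rot: [179.6, -0.0, -19.5]
contact_force: [0.8, 0.3, 0.7]
gripper_width: 0.0876
```

>>> {"method": "step_arm", "body": {"increments": [{"tx": 25,"ty": -36,"tz": 0,"ax": 0,"ay": 0,"az": 2.5,"claw": 1},{"tx": 25,"ty": -36,"tz": 0,"ax": 0,"ay": 0,"az": 2.5,"claw": 1},{"tx": 25,"ty": -36,"tz": 0,"ax": 0,"ay": 0,"az": 2.5,"claw": 1},{"tx": 25,"ty": -36,"tz": 0,"ax": 0,"ay": 0,"az": 2.5,"claw": 1},{"tx": 25,"ty": -36,"tz": 0,"ax": 0,"ay": 0,"az": 2.5,"claw": 1},{"tx": 25,"ty": -36,"tz": 0,"ax": 0,"ay": 0,"az": 2.5,"claw": 1},{"tx": 25,"ty": -36,"tz": 0,"ax": 0,"ay": 0,"az": 2.5,"claw": 1},{"tx": 25,"ty": -36,"tz": 0,"ax": 0,"ay": 0,"az": 2.5,"claw": 1},{"tx": 25,"ty": -36,"tz": 0,"ax": 0,"ay": 0,"az": 2.5,"claw": 1},{"tx": 25,"ty": -36,"tz": 0,"ax": 0,"ay": 0,"az": 2.5,"claw": 1},{"tx": 25,"ty": -36,"tz": 0,"ax": 0,"ay": 0,"az": 2,"claw": 1},{"tx": 0,"ty": -40,"tz": 0,"ax": 0,"ay": 0,"az": 0,"claw": 1}]}}

```text
time_s: 1.4
tcp_pos: [0.5018, 0.1989, 0.2647]
eef_rot: [179.9, 0.0, 7.6]
contact_force: [0.1, -1.6, 0.6]
gripper_width: 0.0875
```

>>> {"method": "step_arm", "body": {"increments": [{"tx": -1,"ty": -41,"tz": 0,"ax": 0,"ay": 0,"az": 0,"claw": 1},{"tx": -1,"ty": -41,"tz": 0,"ax": 0,"ay": 0,"az": 0,"claw": 1},{"tx": -1,"ty": -41,"tz": 0,"ax": 0,"ay": 0,"az": 0,"claw": 1},{"tx": -1,"ty": -41,"tz": 0,"ax": 0,"ay": 0,"az": 0,"claw": 1},{"tx": -1,"ty": -41,"tz": 0,"ax": 0,"ay": 0,"az": 0,"claw": 1},{"tx": -1,"ty": -41,"tz": 0,"ax": 0,"ay": 0,"az": 0,"claw": 1},{"tx": -1,"ty": -41,"tz": 0,"ax": 0,"ay": 0,"az": 0,"claw": 1},{"tx": -1,"ty": -41,"tz": 0,"ax": 0,"ay": 0,"az": 0,"claw": 1},{"tx": -1,"ty": -41,"tz": 0,"ax": 0,"ay": 0,"az": 0,"claw": 1},{"tx": 0,"ty": -41,"tz": 0,"ax": 0,"ay": 0,"az": 0,"claw": 1},{"tx": 0,"ty": 0,"tz": 0,"ax": 0,"ay": 0,"az": 0,"claw": 1}]}}

```text
time_s: 2.5
tcp_pos: [0.4902, -0.2133, 0.2649]
eef_rot: [180.0, 0.1, 7.3]
contact_force: [-0.7, -0.4, 0.3]
gripper_width: 0.0877
```

Run:
```python
from seg import *
c=cap('wrist','w0');s=r.get_state();print(s['time_s'],s['tcp_pos'],s['eef_rot'],s['joints'])
P,ok=cloud(c)
hsv=cv2.cvtColor(c['image'],cv2.COLOR_BGR2HSV)
m=ok&(hsv[...,2]<60)&(P[...,2]>.05)&(P[...,2]<.09);print('black',m.sum(), rect(P[m]) if m.sum()>20 else 0)
m=ok&(P[...,2]>.07)&(P[...,2]<.085);print('z70-85',m.sum(), rect(P[m]) if m.sum()>20 else 0)
m=ok&(P[...,2]>.035)&(P[...,2]<.046)&(hsv[...,1]<80);print('rim',m.sum(), rect(P[m]) if m.sum()>20 else 0)
```

```text
2.55 [ 0.49027919 -0.2116407   0.26482201] [-1.79982780e+02  8.24482894e-02  7.30445400e+00] [-2.30167823e+00  6.55166068e+00 -1.53058084e+01 -3.46690821e-03
 -6.82266966e+01  9.96074082e+01]
black 597 [ 462.1 -253.7  164.1    9.3    6.9]
z70-85 1343 [ 483.9 -252.6  120.6   12.5    7.1]
rim 2761 [ 455.6 -190.3  162.   244.9    6.9]
```

View pics/w0.png

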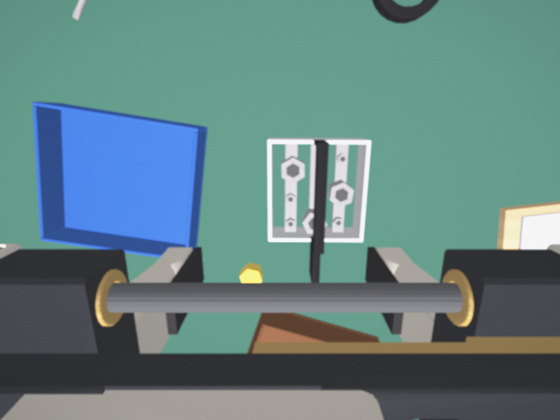

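>>> {"method": "step_arm", "body": {"increments": [{"tx": -6,"ty": -41,"tz": 0,"ax": 0,"ay": 0,"az": 0,"claw": 1},{"tx": 0,"ty": 0,"tz": -40,"ax": 0,"ay": 0,"az": 0,"claw": 1},{"tx": 0,"ty": 0,"tz": -40,"ax": 0,"ay": 0,"az": 0,"claw": 1},{"tx": 0,"ty": 0,"tz": -40,"ax": 0,"ay": 0,"az": 0,"claw": 0.5},{"tx": 0,"ty": 0,"tz": -40,"ax": 0,"ay": 0,"az": 0,"claw": 0},{"tx": 0,"ty": 0,"tz": -20,"ax": 0,"ay": 0,"az": 0,"claw": -0.2},{"tx": 0,"ty": 0,"tz": -13,"ax": 0,"ay": 0,"az": 0,"claw": -0.4},{"tx": 0,"ty": 0,"tz": 0,"ax": 0,"ay": 0,"az": 0,"claw": -0.4},{"tx": 0,"ty": 0,"tz": 0,"ax": 0,"ay": 0,"az": 0,"claw": -0.4}], "newtons": 50}}

```text
time_s: 3.45
tcp_pos: [0.4853, -0.25, 0.0728]
eef_rot: [180.0, 0.0, 7.6]
contact_force: [0.4, 0.1, -0.2]
gripper_width: 0.045
```

>>> {"method": "step_arm", "body": {"increments": [{"tx": -1,"ty": -2.5,"tz": -1,"ax": 0,"ay": 0,"az": 0,"claw": -0.5},{"tx": 0,"ty": 0,"tz": 0,"ax": 0,"ay": 0,"az": 0,"claw": -1},{"tx": 0,"ty": 0,"tz": 0,"ax": 0,"ay": 0,"az": 0,"claw": -1},{"tx": 0,"ty": 0,"tz": 0,"ax": 0,"ay": 0,"az": 0,"claw": -1},{"tx": 0,"ty": 0,"tz": 0,"ax": 0,"ay": 0,"az": 0,"claw": -1},{"tx": 0,"ty": 0,"tz": 0,"ax": 0,"ay": 0,"az": 0,"claw": -1}]}}

```text
time_s: 4.05
tcp_pos: [0.4841, -0.2531, 0.072]
eef_rot: [180.0, -0.0, 7.5]
contact_force: [-1.0, 2.0, 5.5]
gripper_width: 0.0114
```

>>> {"method": "step_arm", "body": {"increments": [{"tx": 0,"ty": 0,"tz": 4,"ax": 0,"ay": 0,"az": 0,"claw": -1},{"tx": 0,"ty": 0,"tz": 9,"ax": 0,"ay": 0,"az": 0,"claw": -1},{"tx": 0,"ty": 0,"tz": 13,"ax": 0,"ay": 0,"az": 0,"claw": -1},{"tx": 0,"ty": 0,"tz": 14,"ax": 0,"ay": 0,"az": 0,"claw": -1},{"tx": 0,"ty": 0,"tz": 11,"ax": 0,"ay": 0,"az": 0,"claw": -1},{"tx": 0,"ty": 0,"tz": 6,"ax": 0,"ay": 0,"az": 0,"claw": -1},{"tx": 0,"ty": 0,"tz": 3,"ax": 0,"ay": 0,"az": 0,"claw": -1}]}}

```text
time_s: 4.75
tcp_pos: [0.484, -0.2531, 0.1321]
eef_rot: [180.0, -0.0, 7.5]
contact_force: [0.1, -0.3, -6.7]
gripper_width: 0.0118
```

>>> {"method": "step_arm", "body": {"increments": [{"tx": -1,"ty": 8,"tz": 0,"ax": 0,"ay": 0,"az": -0.4,"claw": -1},{"tx": -1,"ty": 16,"tz": 0,"ax": 0,"ay": 0,"az": -0.8,"claw": -1},{"tx": -2,"ty": 24,"tz": 0,"ax": 0,"ay": 0,"az": -1,"claw": -1},{"tx": -2,"ty": 30,"tz": 0,"ax": 0,"ay": 0,"az": -1,"claw": -1},{"tx": -3,"ty": 34,"tz": 0,"ax": 0,"ay": 0,"az": -1,"claw": -1},{"tx": -3,"ty": 34,"tz": 0,"ax": 0,"ay": 0,"az": -1,"claw": -1},{"tx": -3,"ty": 30,"tz": 0,"ax": 0,"ay": 0,"az": -1,"claw": -1},{"tx": -2,"ty": 24,"tz": 0,"ax": 0,"ay": 0,"az": -1,"claw": -1},{"tx": -2,"ty": 16,"tz": 0,"ax": 0,"ay": 0,"az": -1,"claw": -1},{"tx": -1,"ty": 9,"tz": 0,"ax": 0,"ay": 0,"az": -0.8,"claw": -1},{"tx": 0,"ty": 4,"tz": 0,"ax": 0,"ay": 0,"az": 0,"claw": -1},{"tx": 0,"ty": 0,"tz": 0,"ax": 0,"ay": 0,"az": 0,"claw": -1}]}}

```text
time_s: 5.95
tcp_pos: [0.4636, -0.0237, 0.1313]
eef_rot: [180.0, 0.0, -1.4]
contact_force: [0.6, 0.1, -6.0]
gripper_width: 0.0112
```

Run:
```python
from seg import *
s=r.get_state();print(s['time_s'],s['tcp_pos'],s['eef_rot'],s['contact_force'],s['moment'])
a=cap('scene','s1')['image'];b=cap('side','d1')['image']
A=cv2.resize(a[150:300,190:360],(400,353),interpolation=3)
B=cv2.resize(b[170:290,210:350],(400,353)[:2],interpolation=3)
cv2.imwrite('pics/c3.png',np.hstack([A,B]))
```

```text
5.95 [ 0.46363799 -0.02366373  0.13127824] [ 1.79993393e+02  3.08742691e-02 -1.40332630e+00] [ 0.64880119  0.05037418 -5.97707391] [ 0.00273402 -0.07252979 -0.03920275]
```

View pics/c3.png

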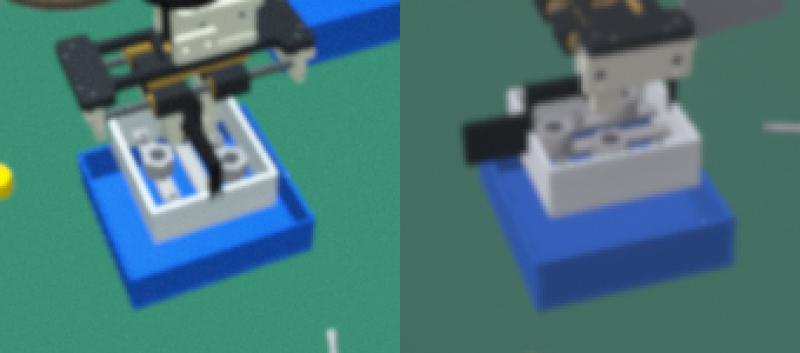

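>>> {"method": "step_arm", "body": {"increments": [{"tx": 0,"ty": 0,"tz": -7,"ax": 0,"ay": 0,"az": 0,"claw": -1},{"tx": 0,"ty": 16,"tz": 0,"ax": 0,"ay": 0,"az": 0,"claw": -1},{"tx": 0,"ty": -32,"tz": 0,"ax": 0,"ay": 0,"az": 0,"claw": -1},{"tx": 0,"ty": 32,"tz": 0,"ax": 0,"ay": 0,"az": 0,"claw": -1},{"tx": 0,"ty": -32,"tz": 0,"ax": 0,"ay": 0,"az": 0,"claw": -1},{"tx": 0,"ty": 32,"tz": 0,"ax": 0,"ay": 0,"az": 0,"claw": -1},{"tx": 0,"ty": -32,"tz": 0,"ax": 0,"ay": 0,"az": 0,"claw": -1},{"tx": 0,"ty": 32,"tz": 0,"ax": 0,"ay": 0,"az": 0,"claw": -1},{"tx": 0,"ty": -32,"tz": 0,"ax": 0,"ay": 0,"az": 0,"claw": -1},{"tx": 0,"ty": 32,"tz": 0,"ax": 0,"ay": 0,"az": 0,"claw": -1},{"tx": 0,"ty": -16,"tz": 0,"ax": 0,"ay": 0,"az": 0,"claw": -1},{"tx": 0,"ty": 0,"tz": 0,"ax": 0,"ay": 0,"az": 0,"claw": -1}]}}

```text
time_s: 7.25
tcp_pos: [0.4636, -0.0251, 0.1239]
eef_rot: [180.0, 0.1, -1.5]
contact_force: [-0.0, 0.1, -5.8]
gripper_width: 0.0116
```

Run:
```python
from seg import *
s=r.get_state();print(s['time_s'],s['tcp_pos'],s['eef_rot'],s['contact_force'],s['moment'])
a=cap('scene','s2')['image'];b=cap('side','d2')['image'];w=cap('wrist','w2')['image']
A=cv2.resize(a[165:285,210:340],(390,360),interpolation=3)
B=cv2.resize(b[170:290,210:350],(400,360)[:2],interpolation=3)
cv2.imwrite('pics/c4.png',np.hstack([A,B]))
```

```text
7.25 [ 0.46359933 -0.02510093  0.12394303] [ 1.79977884e+02  5.57385334e-02 -1.51449434e+00] [-0.0336412   0.13441754 -5.79319467] [0.03695244 0.00709184 0.00198391]
```

View pics/c4.png

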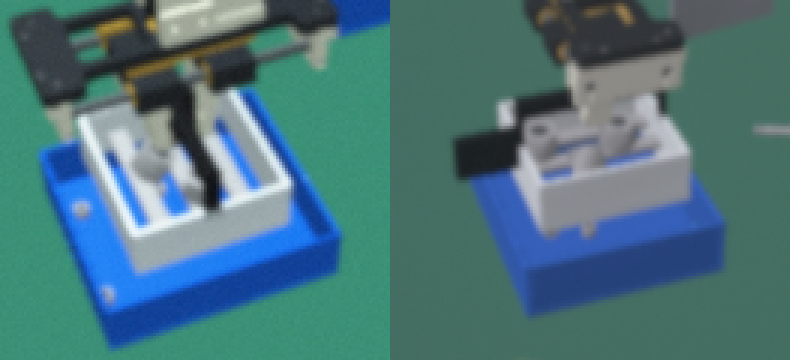

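>>> {"method": "step_arm", "body": {"increments": [{"tx": 0,"ty": 17,"tz": 0,"ax": 0,"ay": 0,"az": 0,"claw": -1},{"tx": 0,"ty": -34,"tz": 0,"ax": 0,"ay": 0,"az": 0,"claw": -1},{"tx": 0,"ty": 34,"tz": 0,"ax": 0,"ay": 0,"az": 0,"claw": -1},{"tx": 0,"ty": -34,"tz": 0,"ax": 0,"ay": 0,"az": 0,"claw": -1},{"tx": 0,"ty": 34,"tz": 0,"ax": 0,"ay": 0,"az": 0,"claw": -1},{"tx": 0,"ty": -34,"tz": 0,"ax": 0,"ay": 0,"az": 0,"claw": -1},{"tx": 0,"ty": 34,"tz": 0,"ax": 0,"ay": 0,"az": 0,"claw": -1},{"tx": 0,"ty": -34,"tz": 0,"ax": 0,"ay": 0,"az": 0,"claw": -1},{"tx": 0,"ty": 34,"tz": 0,"ax": 0,"ay": 0,"az": 0,"claw": -1},{"tx": 0,"ty": -17,"tz": 0,"ax": 0,"ay": 0,"az": 0,"claw": -1},{"tx": 0,"ty": 0,"tz": 0,"ax": 0,"ay": 0,"az": 0,"claw": -1},{"tx": 0,"ty": 0,"tz": 0,"ax": 0,"ay": 0,"az": 0,"claw": -1}]}}

```text
time_s: 8.6
tcp_pos: [0.4639, -0.0243, 0.1244]
eef_rot: [180.0, 0.0, -1.5]
contact_force: [-0.1, 0.1, -5.5]
gripper_width: 0.0114
```

Run:
```python
from seg import *
s=r.get_state();print(s['time_s'],s['tcp_pos'],s['eef_rot'],s['contact_force'],s['moment'])
a=cap('scene','s3')['image'];b=cap('side','d3')['image'];w=cap('wrist','w3')['image']
A=cv2.resize(a[165:285,210:340],(390,360),interpolation=3)
B=cv2.resize(b[170:290,210:350],(400,360)[:2],interpolation=3)
W=cv2.resize(w,(300,225),interpolation=3)
o=np.hstack([A,B]);o=np.vstack([o,np.zeros((225,790,3),np.uint8)]);o[360:,:300]=W
cv2.imwrite('pics/c5.png',o)
```

```text
8.6 [ 0.46386412 -0.02425285  0.12440416] [ 1.79997695e+02  1.28178345e-02 -1.51563614e+00] [-0.05707047  0.09101152 -5.53381091] [ 0.00671754 -0.08175119 -0.00857575]
```

View pics/c5.png

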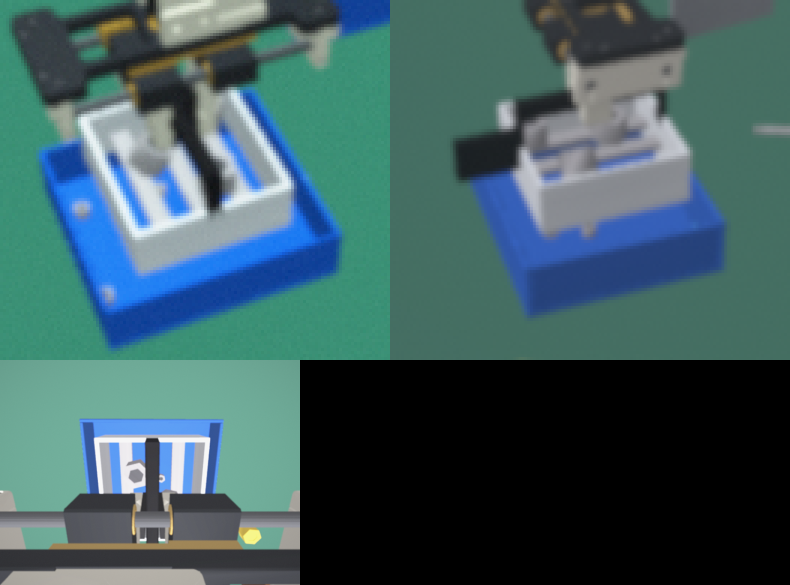

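>>> {"method": "step_arm", "body": {"increments": [{"tx": 0,"ty": 20,"tz": 0,"ax": 0,"ay": 0,"az": 0,"claw": -1},{"tx": 0,"ty": -40,"tz": 0,"ax": 0,"ay": 0,"az": 0,"claw": -1},{"tx": 0,"ty": 40,"tz": 0,"ax": 0,"ay": 0,"az": 0,"claw": -1},{"tx": 0,"ty": -40,"tz": 0,"ax": 0,"ay": 0,"az": 0,"claw": -1},{"tx": 0,"ty": 40,"tz": 0,"ax": 0,"ay": 0,"az": 0,"claw": -1},{"tx": 0,"ty": -40,"tz": 0,"ax": 0,"ay": 0,"az": 0,"claw": -1},{"tx": 0,"ty": 40,"tz": 0,"ax": 0,"ay": 0,"az": 0,"claw": -1},{"tx": 0,"ty": -40,"tz": 0,"ax": 0,"ay": 0,"az": 0,"claw": -1},{"tx": 0,"ty": 40,"tz": 0,"ax": 0,"ay": 0,"az": 0,"claw": -1},{"tx": 0,"ty": -20,"tz": 0,"ax": 0,"ay": 0,"az": 0,"claw": -1},{"tx": 0,"ty": 0,"tz": 0,"ax": 0,"ay": 0,"az": 0,"claw": -1},{"tx": 0,"ty": 0,"tz": 0,"ax": 0,"ay": 0,"az": 0,"claw": -1}]}}

```text
time_s: 9.95
tcp_pos: [0.4639, -0.0241, 0.1245]
eef_rot: [-180.0, 0.0, -1.5]
contact_force: [0.5, 0.3, -5.6]
gripper_width: 0.0114
```

Run:
```python
from seg import *
s=r.get_state();print(s['time_s'],s['tcp_pos'],s['contact_force'])
o=np.zeros((600,800,3),np.uint8)
a=cap('scene','s4')['image'];b=cap('side','d4')['image'];w=cap('wrist','w4')['image']
o[:300,:325]=cv2.resize(a[165:285,210:340],(325,300),interpolation=3)
o[300:,:350]=cv2.resize(b[170:290,210:350],(350,300),interpolation=3)
old=np.load('pics/w3.npz')['image']
o[:300,360:]=cv2.resize(w[100:250,150:420],(440,300)[:2],interpolation=3)
o[300:,360:]=cv2.resize(old[100:250,150:420],(440,300)[:2],interpolation=3)
cv2.imwrite('pics/c6.png',o)
```

```text
9.95 [ 0.46394492 -0.02408738  0.12453605] [ 0.45085492  0.31114142 -5.56411968]
```

View pics/c6.png

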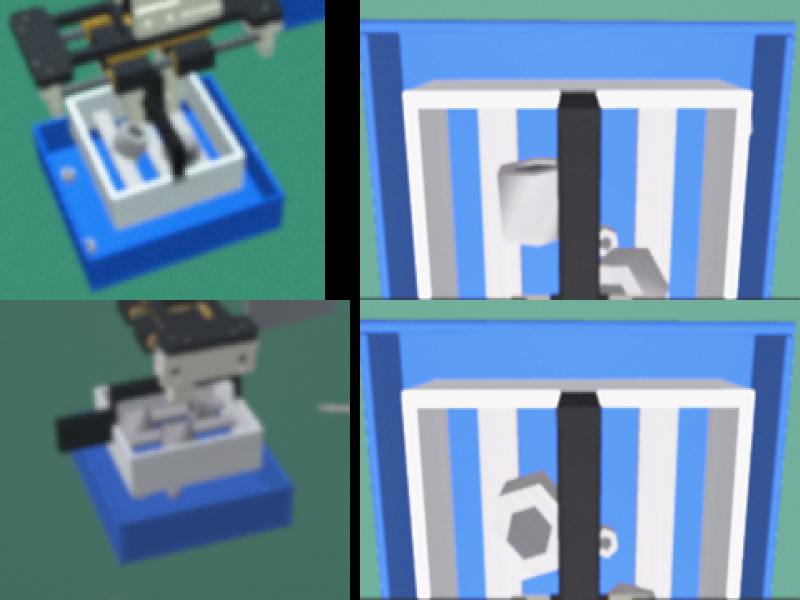

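Run:
```python
from seg import *
for n in('s4','d4','w4'):
    c=np.load(f'pics/{n}.npz');P,ok=cloud(c);hsv=cv2.cvtColor(c['image'],cv2.COLOR_BGR2HSV)
    m=ok&(abs(P[...,0]-.4635)<.074)&(abs(P[...,1]+.0235)<.083)&(hsv[...,1]<130)
    for lo,hi,nm in((.004,.03,'tub'),(.066,.125,'sieve')):
        k,l,s,ce=cv2.connectedComponentsWithStats((m&(P[...,2]>lo)&(P[...,2]<hi)).astype(np.uint8))
        for i in range(1,k):
            if s[i,4]>=6 and (nm=='tub'): print(n,nm,s[i],P[l==i].mean(0).round(3),np.ptp(P[l==i],0).round(3))
    if n=='w4': print(P[216:228,296:308:3,2].round(3))
```

```text
s4 tub [234 233   5   5  20] [ 0.422 -0.091  0.01 ] [0.012 0.009 0.007]
s4 tub [244 261   4   5  13] [ 0.503 -0.099  0.009] [0.013 0.005 0.007]
d4 tub [277 245   6   5  19] [ 0.454 -0.041  0.009] [0.015 0.011 0.009]
d4 tub [264 248   5   2   6] [ 0.425 -0.034  0.007] [0.008 0.006 0.006]
w4 tub [192 139  28   2  29] [0.523 0.037 0.005] [0.001 0.021 0.002]
w4 tub [227 139   9   1   9] [0.522 0.017 0.005] [0.    0.007 0.002]
w4 tub [237 139  14   1  14] [0.522 0.007 0.005] [0.    0.01  0.002]
w4 tub [252 139   9   1   9] [ 0.522 -0.003  0.005] [0.    0.006 0.002]
w4 tub [262 139   8   1   8] [ 0.522 -0.01   0.005] [0.    0.006 0.001]
w4 tub [279 139   8   1   8] [ 0.521 -0.024  0.005] [0.    0.006 0.001]
w4 tub [296 139  29   1  29] [ 0.521 -0.045  0.005] [0.001 0.022 0.002]
w4 tub [331 139  24   1  24] [ 0.52  -0.071  0.005] [0.001 0.018 0.002]
w4 tub [362 139  16   3  16] [ 0.519 -0.092  0.005] [0.002 0.012 0.002]
w4 tub [185 141   6   3   6] [0.521 0.051 0.005] [0.001 0.004 0.001]
w4 tub [178 143   6   3   8] [0.519 0.057 0.005] [0.001 0.004 0.002]
w4 tub [379 142   8   3   8] [ 0.51
[... 1449 characters left out ...]
0.025 0.001 0.002]
w4 tub [383 220   2  13  13] [ 0.448 -0.106  0.01 ] [0.011 0.001 0.004]
w4 tub [340 232   1   9   9] [ 0.438 -0.071  0.005] [0.007 0.    0.001]
w4 tub [381 234   3  15  17] [ 0.435 -0.106  0.01 ] [0.013 0.001 0.004]
w4 tub [250 246  10   2  11] [0.43  0.003 0.005] [0.002 0.008 0.002]
w4 tub [261 247   6   6  10] [ 0.428 -0.006  0.005] [0.005 0.004 0.002]
[[0.124 0.013 0.013 0.012]
 [0.125 0.013 0.013 0.014]
 [0.125 0.013 0.012 0.013]
 [0.125 0.013 0.012 0.013]
 [0.125 0.013 0.013 0.012]
 [0.126 0.013 0.013 0.013]
 [0.125 0.013 0.012 0.013]
 [0.125 0.012 0.013 0.013]
 [0.125 0.012 0.013 0.063]
 [0.125 0.013 0.013 0.065]
 [0.126 0.013 0.068 0.068]
 [0.125 0.013 0.069 0.07 ]]
```

>>> {"method": "step_arm", "body": {"increments": [{"tx": 0,"ty": 0,"tz": 4,"ax": 0,"ay": 0,"az": 0,"claw": -1},{"tx": 0,"ty": 0,"tz": 6,"ax": 0,"ay": 0,"az": 0,"claw": -1},{"tx": 2,"ty": 8,"tz": 3,"ax": 0,"ay": 0,"az": 0.4,"claw": -1},{"tx": 4,"ty": 16,"tz": 0,"ax": 0,"ay": 0,"az": 0.6,"claw": -1},{"tx": 5,"ty": 24,"tz": 0,"ax": 0,"ay": 0,"az": 0.8,"claw": -1},{"tx": 7,"ty": 32,"tz": 0,"ax": 0,"ay": 0,"az": 0.8,"claw": -1},{"tx": 8,"ty": 36,"tz": 0,"ax": 0,"ay": 0,"az": 0.8,"claw": -1},{"tx": 8,"ty": 36,"tz": 0,"ax": 0,"ay": 0,"az": 0.8,"claw": -1},{"tx": 8,"ty": 36,"tz": 0,"ax": 0,"ay": 0,"az": 0.8,"claw": -1},{"tx": 7,"ty": 34,"tz": 0,"ax": 0,"ay": 0,"az": 0.8,"claw": -1},{"tx": 6,"ty": 28,"tz": 0,"ax": 0,"ay": 0,"az": 0.8,"claw": -1},{"tx": 4,"ty": 20,"tz": 0,"ax": 0,"ay": 0,"az": 0.8,"claw": -1}]}}

```text
time_s: 11.3
tcp_pos: [0.5234, 0.2485, 0.1378]
eef_rot: [-180.0, -0.0, 6.1]
contact_force: [-0.5, -0.3, -5.8]
gripper_width: 0.0116
```

>>> {"method": "step_arm", "body": {"increments": [{"tx": 3,"ty": 14,"tz": 0,"ax": 0,"ay": 0,"az": 0.6,"claw": -1},{"tx": 2,"ty": 7,"tz": 0,"ax": 0,"ay": 0,"az": 0,"claw": -1},{"tx": 0,"ty": 4,"tz": 0,"ax": 0,"ay": 0,"az": 0,"claw": -1},{"tx": 0,"ty": 0,"tz": 0,"ax": 0,"ay": 0,"az": 0,"claw": -1}]}}

```text
time_s: 11.7
tcp_pos: [0.5278, 0.2705, 0.1375]
eef_rot: [180.0, 0.0, 6.5]
contact_force: [0.2, 0.1, -5.9]
gripper_width: 0.0118
```

Run:
```python
from seg import *
s=r.get_state();print(s['time_s'],s['tcp_pos'],s['eef_rot'],s['contact_force'])
o=np.zeros((600,800,3),np.uint8)
for n,k in(('scene','s5'),('side','d5'),('wrist','w5')):
    c=cap(n,k);P,ok=cloud(c);hsv=cv2.cvtColor(c['image'],cv2.COLOR_BGR2HSV)
    m=ok&(abs(P[...,0]-.4635)<.074)&(abs(P[...,1]+.0235)<.083)&(hsv[...,1]<130)&(P[...,2]>.006)&(P[...,2]<.03)
    K,l,st,_=cv2.connectedComponentsWithStats(m.astype(np.uint8))
    for i in range(1,K):
        if st[i,4]>=6: print(n,st[i],P[l==i].mean(0).round(3))
    im=c['image']
    if n=='scene': o[:400,:400]=cv2.resize(im[130:300,215:385],(400,400),interpolation=3)
    if n=='side': o[:400,400:]=cv2.resize(im[120:280,210:370],(400,400),interpolation=3)
    if n=='wrist': o[400:,:360]=cv2.resize(im[100:250,150:420],(360,200),interpolation=3)
cv2.imwrite('pics/c7.png',o)
```

```text
11.7 [0.5277944  0.27046234 0.13749139] [1.79987129e+02 2.30210954e-02 6.49942584e+00] [ 0.22767864  0.14038032 -5.88986811]
scene [262 226   3   4  12] [ 0.429 -0.029  0.013]
scene [234 233   5   5  19] [ 0.422 -0.091  0.01 ]
scene [262 236   5   5  22] [ 0.457 -0.038  0.01 ]
scene [244 261   4   5  12] [ 0.503 -0.099  0.01 ]
side [263 244   6   6  26] [ 0.425 -0.031  0.011]
side [277 244   5   5  22] [ 0.454 -0.039  0.01 ]
```

View pics/c7.png

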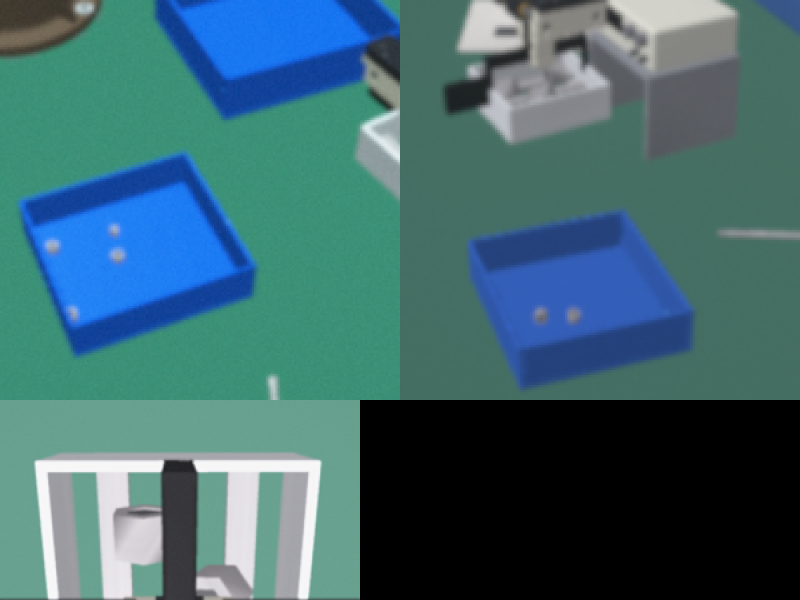

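>>> {"method": "step_arm", "body": {"increments": [{"tx": 0,"ty": 0,"tz": -5,"ax": 0,"ay": 0,"az": 0,"claw": -1},{"tx": 0,"ty": 0,"tz": -11,"ax": 0,"ay": 0,"az": 0,"claw": -1},{"tx": 0,"ty": 0,"tz": -14,"ax": 0,"ay": 0,"az": 0,"claw": -1},{"tx": 0,"ty": 0,"tz": -14,"ax": 0,"ay": 0,"az": 0,"claw": -1},{"tx": 0,"ty": 0,"tz": -10,"ax": 0,"ay": 0,"az": 0,"claw": -1},{"tx": 0,"ty": 0,"tz": -6,"ax": 0,"ay": 0,"az": 0,"claw": -1},{"tx": 0,"ty": 0,"tz": -3,"ax": 0,"ay": 0,"az": 0,"claw": -1},{"tx": 0,"ty": 0,"tz": -1.5,"ax": 0,"ay": 0,"az": 0,"claw": -1},{"tx": 0,"ty": 0,"tz": 0,"ax": 0,"ay": 0,"az": 0,"claw": -1}]}}

```text
time_s: 12.75
tcp_pos: [0.5276, 0.2704, 0.0776]
eef_rot: [180.0, -0.1, 6.6]
contact_force: [-18.3, -5.5, 37.2]
gripper_width: 0.0114
```

>>> {"method": "step_arm", "body": {"increments": [{"tx": 0,"ty": 0,"tz": 4,"ax": 0,"ay": 0,"az": 0,"claw": -1},{"tx": 0,"ty": 0,"tz": 0,"ax": 0,"ay": 0,"az": 0,"claw": -1}]}}

```text
time_s: 12.95
tcp_pos: [0.5287, 0.2715, 0.0781]
eef_rot: [-179.9, -0.1, 6.5]
contact_force: [2.1, 0.0, -1.6]
gripper_width: 0.0118
```

Run:
```python
from seg import *
s=r.get_state();print(s['time_s'],s['tcp_pos'],s['eef_rot'],s['contact_force'],s['moment'])
o=np.zeros((400,800,3),np.uint8)
for n,k in(('scene','s6'),('side','d6'),('wrist','w6')):
    c=cap(n,k);P,ok=cloud(c);im=c['image']
    if n=='scene': o[:,:400]=cv2.resize(im[130:290,350:510],(400,400),interpolation=3)
    if n=='side': o[:400,400:]=cv2.resize(im[90:210,220:340],(400,400),interpolation=3)
    for pts in [P[ok&(abs(P[...,0]-.528)<.12)&(abs(P[...,1]-.27)<.09)&(P[...,2]>.03)&(P[...,2]<.06)&(im.min(-1)>120)]]: 
        if len(pts)>20: print(n,len(pts),rect(pts),np.percentile(pts[:,2],[50,90,97]))
cv2.imwrite('pics/c8.png',o)
```

```text
12.95 [0.52868915 0.2714783  0.07810992] [-1.79914202e+02 -1.29915420e-01  6.54719891e+00] [ 2.06558425  0.03497131 -1.60416481] [ 0.25284778 -0.46757819 -0.02385733]
scene 636 [530.2 271.2 121.1 117.9   6.4] [0.03817398 0.04201399 0.04311287]
side 409 [527.4 270.3 120.9 119.9   5.9] [0.03715119 0.04196875 0.04325638]
wrist 6777 [554.3 276.7 174.3 142.1   6.2] [0.04246058 0.04448189 0.04698415]
```

View pics/c8.png

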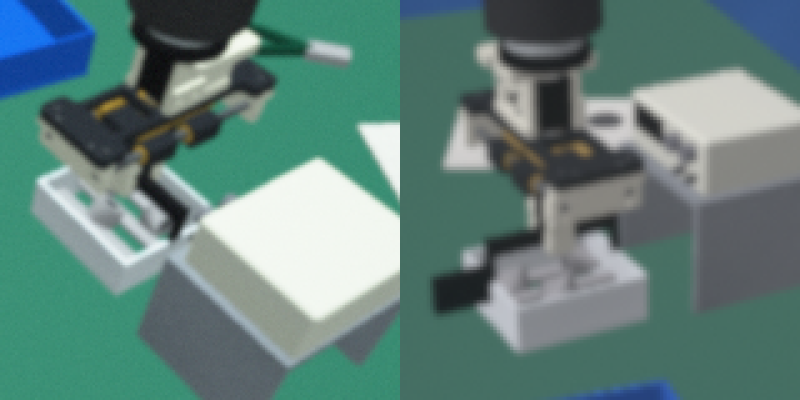

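>>> {"method": "step_arm", "body": {"increments": [{"tx": 0,"ty": 0,"tz": 0,"ax": 0,"ay": 0,"az": 0,"claw": 0},{"tx": 0,"ty": 0,"tz": 0,"ax": 0,"ay": 0,"az": 0,"claw": 0},{"tx": 0,"ty": 0,"tz": 0,"ax": 0,"ay": 0,"az": 0,"claw": 0},{"tx": 0,"ty": 0,"tz": 0,"ax": 0,"ay": 0,"az": 0,"claw": 0},{"tx": 0,"ty": 0,"tz": 15,"ax": 0,"ay": 0,"az": 0,"claw": 0},{"tx": 0,"ty": 0,"tz": 35,"ax": 0,"ay": 0,"az": 0,"claw": 0},{"tx": -33,"ty": -4,"tz": 0,"ax": 0,"ay": 0,"az": 0,"claw": 0},{"tx": -33,"ty": -4,"tz": 0,"ax": 0,"ay": 0,"az": 0,"claw": 0},{"tx": -32,"ty": -3,"tz": 0,"ax": 0,"ay": 0,"az": 0,"claw": 0},{"tx": 0,"ty": 0,"tz": 0,"ax": 0,"ay": 0,"az": 0,"claw": 0}]}}

```text
time_s: 14.1
tcp_pos: [0.4269, 0.2586, 0.1271]
eef_rot: [180.0, 0.1, 6.6]
contact_force: [0.0, 0.8, 0.6]
gripper_width: 0.0436
```

Run:
```python
from seg import *
s=r.get_state();print(s['time_s'],s['tcp_pos'],s['eef_rot'],s['contact_force'],s['gripper_width'])
o=np.zeros((420,1120,3),np.uint8)
for n,k in(('scene','s7'),('side','d7'),('wrist','w7')):
    c=cap(n,k);P,ok=cloud(c);im=c['image']
    near=ok&(abs(P[...,0]-.51)<.14)&(abs(P[...,1]-.27)<.09)
    for nm,m in(('bar',near&(P[...,2]>.068)&(P[...,2]<.085)&(im.max(-1)<70)),('rim',near&(P[...,0]>.45)&(P[...,2]>.03)&(P[...,2]<.05)&(im.min(-1)>110)),('tab',near&(P[...,0]<.46)&(P[...,2]>.05)&(P[...,2]<.062)&(im.max(-1)<70))):
        if m.sum()>20: print(n,nm,m.sum(),rect(P[m]),np.percentile(P[m][:,2],[50,97]).round(3))
```

```text
14.1 [0.42689333 0.25864484 0.12714848] [1.79998478e+02 6.95017714e-02 6.57689059e+00] [0.01304504 0.80392487 0.64497808] 0.043634066504118434
scene bar 288 [531.1 269.9 119.   13.4   6.6] [0.076 0.078]
scene rim 840 [526.3 270.4 130.5 117.2   5.9] [0.037 0.042]
scene tab 49 [441.5 259.1  37.4  12.2   5.8] [0.054 0.056]
side bar 173 [526.4 268.4 119.4  17.6   8.4] [0.075 0.078]
side rim 436 [527.3 268.4 121.4 118.8   6.4] [0.037 0.043]
side tab 34 [438.8 257.6  41.3  11.3   7.1] [0.054 0.057]
wrist bar 3382 [514.9 270.6  93.1  10.8   6.6] [0.079 0.08 ]
wrist rim 8231 [521.8 271.  107.2 114.6   6.6] [0.042 0.045]
wrist tab 670 [440.7 262.2  39.3   8.2   6.3] [0.057 0.058]
```

>>> {"method": "step_arm", "body": {"increments": [{"tx": 4,"ty": 0.5,"tz": -25,"ax": 0,"ay": 0,"az": 0,"claw": 0},{"tx": 0,"ty": 0,"tz": -30,"ax": 0,"ay": 0,"az": 0,"claw": 0},{"tx": 0,"ty": 0,"tz": -20,"ax": 0,"ay": 0,"az": 0,"claw": 0},{"tx": 0,"ty": 0,"tz": -12,"ax": 0,"ay": 0,"az": 0,"claw": -0.3},{"tx": 0,"ty": 0,"tz": 0,"ax": 0,"ay": 0,"az": 0,"claw": -0.5},{"tx": 0,"ty": 0,"tz": 0,"ax": 0,"ay": 0,"az": 0,"claw": -1},{"tx": 0,"ty": 0,"tz": 0,"ax": 0,"ay": 0,"az": 0,"claw": -1},{"tx": 0,"ty": 0,"tz": 0,"ax": 0,"ay": 0,"az": 0,"claw": -1},{"tx": 0,"ty": 0,"tz": 0,"ax": 0,"ay": 0,"az": 0,"claw": -1}], "newtons": 40}}

```text
time_s: 15.15
tcp_pos: [0.4345, 0.2609, 0.0411]
eef_rot: [-179.9, -0.1, 6.5]
contact_force: [-0.6, -0.0, 4.2]
gripper_width: 0.0097
```

>>> {"method": "step_arm", "body": {"increments": [{"tx": 4,"ty": 0.45,"tz": 0,"ax": 0,"ay": 0,"az": 0,"claw": -1},{"tx": 8,"ty": 0.9,"tz": 0,"ax": 0,"ay": 0,"az": 0,"claw": -1},{"tx": 10,"ty": 1.15,"tz": 0,"ax": 0,"ay": 0,"az": 0,"claw": -1},{"tx": 10,"ty": 1.15,"tz": 0,"ax": 0,"ay": 0,"az": 0,"claw": -1},{"tx": 10,"ty": 1.15,"tz": 0,"ax": 0,"ay": 0,"az": 0,"claw": -1},{"tx": 5,"ty": 0.55,"tz": 0,"ax": 0,"ay": 0,"az": 0,"claw": -1},{"tx": 2,"ty": 0.25,"tz": 0,"ax": 0,"ay": 0,"az": 0,"claw": -1},{"tx": 0,"ty": 0,"tz": 0,"ax": 0,"ay": 0,"az": 0,"claw": -1}]}}

```text
time_s: 15.95
tcp_pos: [0.4826, 0.2657, 0.0411]
eef_rot: [180.0, 0.0, 6.5]
contact_force: [-5.7, -1.7, 9.9]
gripper_width: 0.0097
```

Run:
```python
from seg import *
s=r.get_state();print(s['time_s'],s['tcp_pos'],s['eef_rot'],s['contact_force'],s['gripper_width'])
th=np.deg2rad(6.5);ex=np.array([np.cos(th),np.sin(th)]);ey=np.array([-ex[1],ex[0]])
m0=np.array([.6275,.2825])
print('tcp riser frame',(s['tcp_pos'][:2]-m0)@ex,(s['tcp_pos'][:2]-m0)@ey)
for n,k in(('scene','s8'),('side','d8'),('wrist','w8')):
    c=cap(n,k);P,ok=cloud(c);im=c['image']
    q=np.stack([(P[...,:2]-m0)@ex,(P[...,:2]-m0)@ey],-1)
    x,y,z=q[...,0],q[...,1],P[...,2]
    for nm,m in(('sieve low',ok&(z>.02)&(z<.05)&(x>-.13)&(x<-.005)&(abs(y)<.1)&(im.min(-1)>100)),('bar',ok&(z>.068)&(z<.085)&(x>-.13)&(x<-.003)&(abs(y)<.04)&(im.max(-1)<70)),('roofedge',ok&(z>.085)&(z<.1)&(abs(x)<.1)&(abs(y)<.1)),('legs',ok&(z>.01)&(z<.09)&(x>-.02)&(x<.13)&(abs(y)<.09)&(abs(y)>.055))):
        if m.sum()>20: print(n,nm,m.sum(),'x',np.percentile(x[m],[1,99]).round(4),'y',np.percentile(y[m],[1,50,99]).round(4))
```

```text
15.95 [0.48261358 0.26571056 0.04105351] [1.79993785e+02 2.71522661e-02 6.52977122e+00] [-5.66344711 -1.70317447  9.91196502] 0.009676266436607964
tcp riser frame -0.14585569099008136 -0.0002799082422978473
scene sieve low 894 x [-0.11   -0.0091] y [-0.059  -0.0262  0.0551]
scene bar 212 x [-0.1064 -0.0247] y [-0.0081 -0.0049  0.0043]
scene roofedge 264 x [0.0026 0.0988] y [-0.071  -0.0695 -0.0678]
scene legs 1868 x [-0.016   0.1215] y [-0.0714 -0.0694  0.0684]
side sieve low 518 x [-0.1145 -0.0066] y [-0.0619 -0.0508  0.0546]
side bar 86 x [-0.0672 -0.0045] y [-0.0106 -0.0047  0.005 ]
side roofedge 193 x [-0.0019  0.0976] y [-0.0734 -0.068   0.0718]
side legs 1178 x [-0.0162  0.1177] y [-0.0734 -0.0682  0.0718]
wrist sieve low 26565 x [-0.1111 -0.0258] y [-0.0563  0.0093  0.0567]
wrist bar 8673 x [-0.1102 -0.0405] y [-0.0051  0.0004  0.0059]
```

>>> {"method": "step_arm", "body": {"increments": [{"tx": 4,"ty": 0.45,"tz": 0.5,"ax": 0,"ay": 0,"az": 0,"claw": -1},{"tx": 8,"ty": 0.9,"tz": 0,"ax": 0,"ay": 0,"az": 0,"claw": -1},{"tx": 12,"ty": 1.35,"tz": 0,"ax": 0,"ay": 0,"az": 0,"claw": -1},{"tx": 13,"ty": 1.5,"tz": 0,"ax": 0,"ay": 0,"az": 0,"claw": -1},{"tx": 13,"ty": 1.5,"tz": 0,"ax": 0,"ay": 0,"az": 0,"claw": -1},{"tx": 10,"ty": 1.15,"tz": 0,"ax": 0,"ay": 0,"az": 0,"claw": -1},{"tx": 7,"ty": 0.8,"tz": 0,"ax": 0,"ay": 0,"az": 0,"claw": -1},{"tx": 4,"ty": 0.45,"tz": 0,"ax": 0,"ay": 0,"az": 0,"claw": -1},{"tx": 2,"ty": 0.25,"tz": 0,"ax": 0,"ay": 0,"az": 0,"claw": -1},{"tx": 0,"ty": 0,"tz": 0,"ax": 0,"ay": 0,"az": 0,"claw": -1}]}}

```text
time_s: 17.1
tcp_pos: [0.5558, 0.2741, 0.0411]
eef_rot: [180.0, 0.0, 6.5]
contact_force: [-3.1, -1.1, 5.3]
gripper_width: 0.0096
```

>>> {"method": "step_arm", "body": {"increments": [{"tx": 1.5,"ty": 0.15,"tz": 0,"ax": 0,"ay": 0,"az": 0,"claw": -1},{"tx": 1.5,"ty": 0.15,"tz": 0,"ax": 0,"ay": 0,"az": 0,"claw": -1},{"tx": 1,"ty": 0.1,"tz": 0,"ax": 0,"ay": 0,"az": 0,"claw": -1}]}}

```text
time_s: 17.4
tcp_pos: [0.5593, 0.2745, 0.0411]
eef_rot: [180.0, 0.1, 6.5]
contact_force: [-6.4, -1.6, 6.5]
gripper_width: 0.0097
```

>>> {"method": "step_arm", "body": {"increments": [{"tx": 1,"ty": 0.1,"tz": 0,"ax": 0,"ay": 0,"az": 0,"claw": -1},{"tx": 1,"ty": 0.1,"tz": 0,"ax": 0,"ay": 0,"az": 0,"claw": -1}]}}

```text
time_s: 17.6
tcp_pos: [0.5612, 0.2747, 0.0411]
eef_rot: [180.0, 0.1, 6.5]
contact_force: [-4.3, -0.5, 5.7]
gripper_width: 0.0095
```

>>> {"method": "step_arm", "body": {"increments": [{"tx": 1,"ty": 0.1,"tz": 0,"ax": 0,"ay": 0,"az": 0,"claw": -1},{"tx": 0,"ty": 0,"tz": 0,"ax": 0,"ay": 0,"az": 0,"claw": -1}]}}

```text
time_s: 17.8
tcp_pos: [0.5624, 0.2748, 0.0411]
eef_rot: [180.0, 0.1, 6.5]
contact_force: [-5.7, -1.1, 5.3]
gripper_width: 0.0096
```

>>> {"method": "step_arm", "body": {"increments": [{"tx": 1,"ty": 0.1,"tz": 0,"ax": 0,"ay": 0,"az": 0,"claw": -1},{"tx": 0,"ty": 0,"tz": 0,"ax": 0,"ay": 0,"az": 0,"claw": -1}]}}

```text
time_s: 18.0
tcp_pos: [0.5633, 0.2749, 0.0411]
eef_rot: [180.0, 0.1, 6.5]
contact_force: [-5.0, -0.1, 6.1]
gripper_width: 0.0098
```

>>> {"method": "step_arm", "body": {"increments": [{"tx": 1,"ty": 0.1,"tz": 0,"ax": 0,"ay": 0,"az": 0,"claw": -1},{"tx": 0,"ty": 0,"tz": 0,"ax": 0,"ay": 0,"az": 0,"claw": -1}]}}

```text
time_s: 18.2
tcp_pos: [0.5637, 0.2749, 0.0411]
eef_rot: [180.0, 0.1, 6.5]
contact_force: [-8.2, -0.1, 6.8]
gripper_width: 0.0096
```

>>> {"method": "step_arm", "body": {"increments": [{"tx": 1,"ty": 0.1,"tz": 0,"ax": 0,"ay": 0,"az": 0,"claw": -1},{"tx": 0,"ty": 0,"tz": 0,"ax": 0,"ay": 0,"az": 0,"claw": -1}]}}

```text
time_s: 18.4
tcp_pos: [0.5637, 0.2749, 0.0411]
eef_rot: [180.0, 0.2, 6.5]
contact_force: [-12.4, 0.2, 11.0]
gripper_width: 0.0094
```

>>> {"method": "step_arm", "body": {"increments": [{"tx": 1.5,"ty": 0.2,"tz": 0,"ax": 0,"ay": 0,"az": 0,"claw": -1},{"tx": 0,"ty": 0,"tz": 0,"ax": 0,"ay": 0,"az": 0,"claw": -1}]}}

```text
time_s: 18.6
tcp_pos: [0.5639, 0.2749, 0.041]
eef_rot: [179.9, 0.3, 6.5]
contact_force: [-18.8, 0.5, 15.4]
gripper_width: 0.0099
```

>>> {"method": "step_arm", "body": {"increments": [{"tx": -2,"ty": -0.3,"tz": 0,"ax": 0,"ay": 0,"az": 0,"claw": -1},{"tx": 0,"ty": 0,"tz": 0,"ax": 0,"ay": 0,"az": 0,"claw": -0.2},{"tx": 0,"ty": 0,"tz": 0,"ax": 0,"ay": 0,"az": 0,"claw": -0.2},{"tx": 0,"ty": 0,"tz": 0,"ax": 0,"ay": 0,"az": 0,"claw": -0.2},{"tx": 0,"ty": 0,"tz": 0,"ax": 0,"ay": 0,"az": 0,"claw": -0.2},{"tx": 0,"ty": 0,"tz": 20,"ax": 0,"ay": 0,"az": 0,"claw": -0.2},{"tx": 0,"ty": 0,"tz": 40,"ax": 0,"ay": 0,"az": 0,"claw": -0.2},{"tx": -20,"ty": 0,"tz": 40,"ax": 0,"ay": 0,"az": 0,"claw": -0.2},{"tx": -40,"ty": 0,"tz": 20,"ax": 0,"ay": 0,"az": 0,"claw": -0.2},{"tx": -40,"ty": 0,"tz": 10,"ax": 0,"ay": 0,"az": 0,"claw": -0.2},{"tx": 0,"ty": 0,"tz": 0,"ax": 0,"ay": 0,"az": 0,"claw": -0.2},{"tx": 0,"ty": 0,"tz": 0,"ax": 0,"ay": 0,"az": 0,"claw": -0.2}]}}

```text
time_s: 19.8
tcp_pos: [0.4652, 0.2756, 0.1715]
eef_rot: [-179.9, -0.1, 6.6]
contact_force: [0.4, 0.5, -0.0]
gripper_width: 0.0352
```

Run:
```python
from seg import *
s=r.get_state();print(s['time_s'],s['tcp_pos'],s['contact_force'],s['gripper_width'])
th=np.deg2rad(6.5);ex=np.array([np.cos(th),np.sin(th)]);ey=np.array([-ex[1],ex[0]]);m0=np.array([.6275,.2825])
o=np.zeros((600,800,3),np.uint8)
for n,k in(('scene','s9'),('side','d9'),('wrist','w9')):
    c=cap(n,k);P,ok=cloud(c);im=c['image']
    q=np.stack([(P[...,:2]-m0)@ex,(P[...,:2]-m0)@ey],-1);x,y,z=q[...,0],q[...,1],P[...,2]
    m=ok&(z>.02)&(z<.05)&(x>-.06)&(x<-.005)&(abs(y)<.08)&(im.min(-1)>100)
    if m.sum()>10: print(n,'front wall x',np.percentile(x[m],[1,50]).round(4),'y',np.percentile(y[m],[1,99]).round(4))
    m=ok&(z>.03)&(z<.06)&(x>-.13)&(x<-.035)&(abs(y)<.03)&(im.max(-1)<70)
    if m.sum()>10: print(n,'tab x',np.percentile(x[m],[1,99]).round(4),'y',np.percentile(y[m],[1,99]).round(4))
    if n=='scene': o[:300,:400]=cv2.resize(im[150:315,215:535],(400,206),interpolation=3).repeat(1,0)[:0] if 0 else cv2.resize(im[150:315,330:550],(400,300),interpolation=3)
    if n=='side': o[:300,400:]=cv2.resize(im[90:240,200:400],(400,300),interpolation=3)
    if n=='wrist': o[300:,:400]=cv2.resize(im,(400,300),interpolation=3)
    m=ok&(abs(P[...,0]-.4635)<.074)&(abs(P[...,1]+.0235)<.083)&(cv2.cvtColor(im,cv2.COLOR_BGR2HSV)[...,1]<130)&(z>.006)&(z<.03)
    K,l,st,_=cv2.connectedComponentsWithStats(m.astype(np.uint8));print('nuts',(st[1:,4]>=6).sum())
    if n=='scene':o[300:,400:]=cv2.resize(im,(400,300),interpolation=3)
cv2.imwrite('pics/c9.png',o)
```

```text
19.8 [0.46522791 0.27562796 0.17151534] [ 0.44958112  0.4690051  -0.03379701] 0.035189096351648186
scene front wall x [-0.0363 -0.0241] y [-0.059  -0.0046]
scene tab x [-0.0743 -0.0355] y [-0.0076  0.0025]
nuts 4
side front wall x [-0.037  -0.0269] y [-0.0608  0.0573]
side tab x [-0.0808 -0.0359] y [-0.009   0.0019]
nuts 2
wrist front wall x [-0.0303 -0.0251] y [-0.0563  0.0565]
wrist tab x [-0.079  -0.0355] y [-0.0036  0.0048]
nuts 0
```

View pics/c9.png

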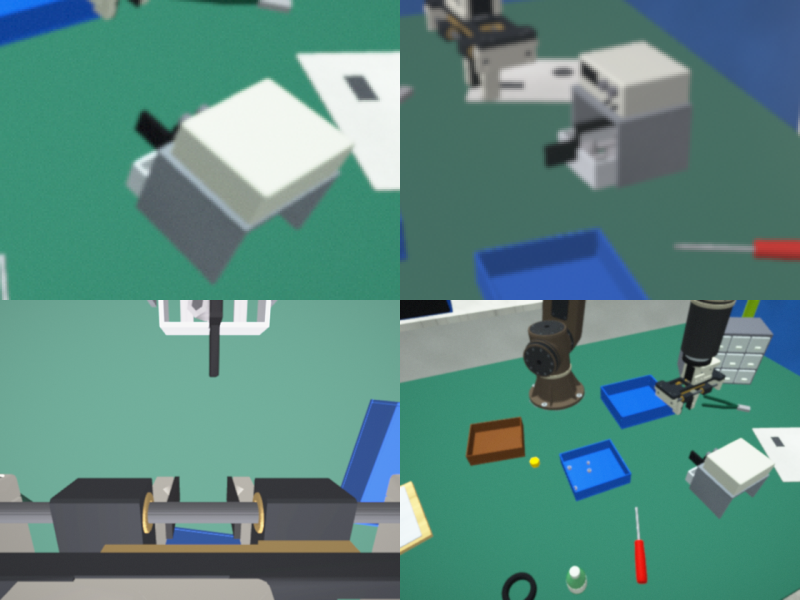

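```bash
python3 -c "
from plant import r
print(r.close_job())"
```

```text
the job is handed in; nothing more can be done
None
```

The job is handed in. I carried the sieve by its bridge handle over the smaller blue tub and shook it level in three bursts of 32–40 mm strokes. I then set it down in front of the riser, let go, took it by the front pull and slid it in until it stopped moving. The clock stood at about 20 s of the 64 s allowed.

**Checks that agreed**
- **Small nuts:** the scene camera shows all four in the tub. The side camera shows only two of them.
- **Home position:** pushing further moved the sieve no more, with the force rising to about 19 N. From the wrist camera the front wall stands 30 mm out of the mouth, as it should when home; the scene and side cameras read about 36–37 mm, with their usual scatter.
- **Bystanders:** the arm never went near the screwdriver, tape or bottle, and the last picture shows all three. The gripper was clear and reading no force at the end.

**What was less certain**
- **Slip on the bridge:** the sieve slid about 5 mm in the grip, so it met the bench early and I pressed it down with about 37 N. I backed off at once.
- **Large nuts:** the last pictures show only part of the sieve's inside because the roof covers it. I saw two of the three in the wrist view after the shaking, and none was visible on the bench or in the tub. I did not count all three at the end.

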